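# Close a membrane filter holder and hold it pressed shut

## Robot

A 6-joint arm with a two-finger parallel gripper is mounted at the origin on the work surface. World frame = base frame: x ahead of the robot, y to its left, z up, the work surface at z = 0. Lengths are in m, angles in rad, forces in N, time in s.
With the tool pointing down it reaches from about 0.375 to 0.9 m from the base axis. Payload 3.1 kg.
Tool frame: the origin (TCP) lies on the centre line of the jaws, within the pads' length; the fingertips stand 22 mm ahead of it and the grasp point (between the pads) lies 3 mm ahead of it; z points along the fingers, y is the line along which they close (so a half turn about z gives the same grasp; the last joint's range is limited). The gripper opens to 85 mm and grips with 20 to 120 N. Pads are 22 mm wide; open, the fingers measure 114 mm over their backs; the gripper's body (76 mm by 85 mm) begins 54 mm behind the grasp point. The pads swing forward as they close: fully open they stand 13 mm farther back than shut.
Start: joints at [0.997, 0.527, 1.433, -0, 1.181, -0.178], TCP at [0.241, 0.577, 0.253] pointing down, gripper open.
Joint ranges: [-3.08, 3.08], [-0.75, 2.2], [0.22, 2.44], [-1.43, 4.57], [0, 2.65], [-2.85, 2.85]. Speed limits (rad/s): [2.79, 2.79, 3.14, 3.14, 3.14, 3.14].

## Interface

Orientations are given as a unit quaternion [x, y, z, w].
In Python, from station import manip gives the robot as it stands.
- The arm moves only by the tool drive_effector, called after "Call:" in YAML: its name, and indented under it one key for each argument. Schema: {"type":"object","properties":{"rows":{"type":"string"},"grip_n":{"type":"number"},"only":{"type":"string"},"quiet":{"type":"boolean"},"lines":{"type":"string"}},"required":["rows"],"additionalProperties":false}. rows is a string of 1 to 20 rows, one to a line, with the numbers parted by spaces; each row has 5 numbers: dx, dy, dz in units of 20 mm, then a turn about the tool's z in units of 0.1 rad, then the opening from 0.0 (shut) to 1.0 (fully open); each row is the pose to reach, as a shift and turn from the pose commanded when the call began, along the tool's axes at that moment; what a row does not reach only later rows make up. A row lasts 1/10 s, in which the tool goes at most 0.05 m and 0.15 rad, less where a joint would pass 70% of its speed; a pose out of reach is approached as far as the arm can. The fingers move at their own pace and stop on an object; grip_n is the grip in N (left out, the last holds). Time passes only in rows, so rows that do not move let the fingers close. The tool returns the time, the measured TCP pose, the force, the opening and the grip force at its end. only (a regular expression) keeps the lines of the reply that match it, lines (a string "A,B") keeps lines A to B, and quiet returns only ok. Input that does not fit is refused with a message, and nothing moves.
- manip.sense(): the state, without advancing time (a new reading comes with each control period).
- manip.snapshot(name): name is "side" or "top" or "wrist"; returns a dict with "pixels" (384x512x3 uint8, red, green, blue), "range_z" (384x512 float32, m along the optical axis (not along the pixel's ray), 0 where there is no reading), "fov_y" (degrees; the focal length in pixels is half the picture's height over the tangent of half this angle, whatever the lens; pixels are square), "cx", "cy" (the principal point, pixels), "R" (3x3) and "t" (3): a world point X has camera coordinates R X + t; the wrist camera has in their place "hand_eye" (4x4, takes a point from camera to tool coordinates, whose origin is the TCP and whose axes are the flange's). Camera axes: x right, y down, z forward; pixel columns grow to the right and rows downward; lengths in m; the calibration is good to about 2 mm. A picture is of the moment at which its call begins: read the wrist's pose just before it.
- manip.sign_off(): hands the job in; it is judged then, once.
The state is a dict: "t": time; "q": joint angles; "qd": joint speeds; "tau": joint torques, N m; "tcp_pos": TCP position; "tool_rot": TCP orientation; "force": force on the tool from outside, world axes, zero at the start; "ft_torque": the same for the moment, N m; "finger_gap": opening from 0.0 (shut) to 1.0 (fully open); "gripper_force": force on a finger pad.
Only numpy, scipy, OpenCV 4.12 (cv2) and the standard library are available. Lean on these libraries where they do the work, as an engineer would, in place of code of your own. Each camera call takes 0.05 s, during which the arm holds its last target. There are 200 camera calls.

## Task

Lift the blue dust cover off the filter holder and set it down right way up on the bench, clear of the holder. Then fit the holder's upper half onto the lower half, red end over red end so that both dowels enter their holes, and press it down against the springy seal until the two halves meet all round. Finish while still holding it pressed shut, so that a colleague can fit the screws, and leave the jar, wash bottle, tin and screw dish where they stand.

Things in the scene. Friction and masses are not known exactly. Their poses are not given: they have to be found in the camera images.
- base: Lower half of an aluminium plate filter holder, fast on the bench. Origin on the bench under its centre, z up. A round plate 92 mm across, 15 mm thick, on three 60 mm legs: its flat sealing face is 75 mm above the bench. Four ears 28 mm wide on +x, -x, +y, -y reach 72 mm from the centre. The +x ear (red painted end) carries the large dowel, the -x ear the small one; the y ears have screw holes
- seal (a joint): Black rubber seal ring, 74 mm across, in the sealing face round the white membrane; value = how far it is pressed down (m). At 0 it stands 3 mm proud of the face; at 0.003 it is level with it and the halves meet. Springy: yields from 7 N on, 13 N in all (the upper half's weight included) at 0.003. The upper half alone, 3 to 5 N, rests on it clear of the face
- base_face (a point): centre of the lower half's sealing face, 75 mm above the bench; axes as base
- dowel_large (a point): foot of the large dowel, on the sealing face at the middle of the +x (red) ear, 58 mm from the centre. The dowel is 12 mm in diameter and stands 15 mm above the face; its last 6 mm taper to 6 mm across
- dowel_small (a point): foot of the small dowel, on the sealing face at the middle of the -x ear, 58 mm from the centre. 8 mm in diameter, 15 mm high, its last 6 mm tapering to 2 mm across
- cover: Loose blue plastic dust cover, an upside-down shallow cup 88 mm across and 22 mm high with a black upright round knob on top, 22 mm in diameter and 28 mm high (50 mm in all). 70 g. It stands loose on the sealing face of the lower half over the membrane, between the dowels. Origin at the centre of its rim (underside), z up through the knob
- cover_knob (a point): centre of the top of the cover's knob, 50 mm above its rim
- top: Upper half of the filter holder, aluminium, 0.34 to 0.5 kg, lying underside down on a teal mat. A round plate 92 mm across, 12 mm thick, with four ears like the lower half's. The +x ear (red painted end) has the large dowel's hole (13.5 mm), the -x ear the small dowel's (9.5 mm), both right through: it fits only red end over red end. Origin at the centre of the flat underside, z up
- hole_large (a point): centre of the large hole on the underside of the upper half, +x (red) ear, 58 mm from the centre
- hole_small (a point): centre of the small hole on the underside of the upper half, -x ear, 58 mm from the centre
- top_hex (a point): centre of the upper end of the brass hexagon in the middle of the upper half, the part to grip. 27 mm across flats, it stands from 12 to 42 mm above the underside; its flats face the upper half's +x, -x and every 60 degrees from there. Above it a brass hose tail, 13 mm across, rises to 62 mm above the underside
- mat: teal mat, 200 x 180 x 3 mm, fixed flat on the bench; origin under its centre
- jar: amber sample jar with a white cap, 60 mm across, 85 mm high; origin under its centre. To be left alone
- wash_bottle: white wash bottle with red cap and a bent spout, 68 mm across, about 200 mm high; the spout reaches 75 mm from its axis along its -x; origin under its centre. To be left alone
- filter_tin: round tin of filters, 60 mm across, 45 mm high; origin under its centre. To be left alone
- screw_dish: white dish with two thumbscrews in it, 84 mm across, about 20 mm high; origin under its centre. To be left alone

How it is judged:
By the outcome, as a careful person would: the job done as asked, in the order asked, and still so for the second after the job is handed in, while the arm keeps its last pose, push and grip.
It also fails if it takes over 51 s, if anything falls off the work surface, if the arm or the gripper's body presses on something with over 40 N, if the wrist force passes 120 N, or if a joint passes its speed limit or range.

## Working session

There is one attempt and no reset: what is moved stays moved. The work goes in short steps, Python scripts to look and compute and a tool call to move; the robot and the scene stay as the last step left them, time stands still between calls to the robot, and variables do not carry over. Pictures are saved under pics/ and viewed, at most 10 in all, crops included, and the job is handed in when it is done.

```bash
ls; mkdir -p pics
```

Create h.py:
```python
import numpy as np,cv2
from station import manip
def snap(n):
    s=manip.sense(); d=manip.snapshot(n); d['s']=s; return d
def K(d):
    f=d['pixels'].shape[0]/2/np.tan(np.radians(d['fov_y'])/2); return f
```

Run:
```python
from h import *
ims=[]
for n in('top','side','wrist'):
    d=snap(n); np.save(f'pics/{n}0.npy',d,allow_pickle=True); cv2.imwrite(f'pics/{n}0.png',d['pixels'][:,:,::-1]); 
    print(n,d['fov_y'],d['cx'],d['cy'],d.get('R'),d.get('t'),d.get('hand_eye'))
print(manip.sense())
```

```text
pics
station.py
top 42.80602971343212 254.27794221308378 190.85390182959785 [[ 0.00513826 -0.99996843 -0.00606075]
 [-0.99723959 -0.0046751  -0.07410366]
 [ 0.07407298  0.00642478 -0.99723213]] [0.02010662 0.62067817 1.61118995] None
side 50.41120783573545 260.3089077387441 191.15196879868836 [[ 0.99736221 -0.07141238  0.01299578]
 [-0.03590913 -0.64103579 -0.76667049]
 [ 0.06308053  0.76418151 -0.64190923]] [-0.58158473  0.13121646  1.23870834] None
wrist 71.95953805901422 256.44818358769595 192.3766352747177 None None [[-3.93070798e-04 -9.56385339e-01 -2.92107735e-01  7.35335861e-02]
 [ 9.99999662e-01 -1.64809003e-04 -8.06037370e-04 -5.06742034e-05]
 [ 7.22740339e-04 -2.92107953e-01  9.56385080e-01 -1.19273651e-01]
 [ 0.00000000e+00  0.00000000e+00  0.00000000e+00  1.00000000e+00]]
{'t': 0.15, 'q': array([ 9.96499236e-01,  5.28246340e-01,  1.43358486e+00, -2.20365447e-05,
        1.18142994e+00, -1.78522029e-01]), 'qd': array([ 0.00014727, -0.00328257, -0.00437858,  0.00116427,  0.00117571,
       -0.00022447]), 'tau': array([ 2.16883300e-04, -4.42747056e+01, -1.78277045e+01, -2.45567580e-04,
        5.61561319e-03,  1.51725084e-05]), 'tcp_pos': array([0.24066249, 0.57625673, 0.25256962]), 'tool_rot': array([ 1.96594351e-01,  9.80484556e-01, -7.79581126e-04, -2.97176515e-04]), 'force': array([ 0.18449201, -0.31085113,  0.89735368]), 'ft_torque': array([ 0.03268684, -0.04170898, -0.00823061]), 'gripper_force': 0.0, 'finger_gap': 1.0034064229988633}
```

View pics/top0.png

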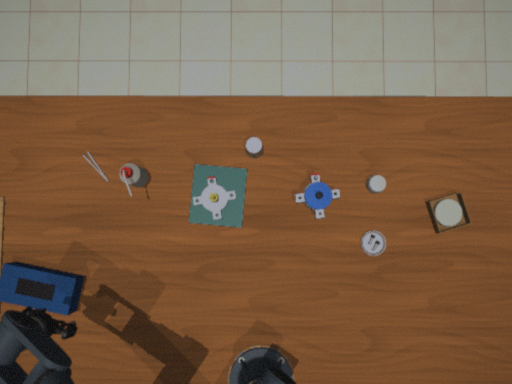

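View pics/side0.png

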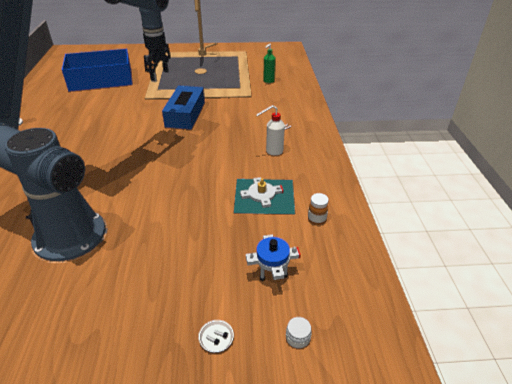

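The top view shows the upper half on the mat near (214,198) with its red ear at (211,180), and the covered base near (319,196) with its red ear at (316,178). The side view shows the same, with the red ears pointing away from the robot. Next, coarse positions.

Add to h.py:
```python
from scipy.spatial.transform import Rotation as Rot
def cast(d,uv,z):
    "pixels (N,2) -> world points on plane z"
    uv=np.atleast_2d(uv).astype(float); f=K(d)
    r=np.c_[(uv[:,0]-d['cx'])/f,(uv[:,1]-d['cy'])/f,np.ones(len(uv))]
    if 'R' in d and d['R'] is not None: A=d['R'].T; o=-A@d['t']
    else:
        Q=Rot.from_quat(d['s']['tool_rot']).as_matrix(); H=d['hand_eye']
        A=Q@H[:3,:3]; o=Q@H[:3,3]+d['s']['tcp_pos']
    w=r@A.T
    return o+w*((z-o[2])/w[:,2])[:,None]
def blobs(d,name,minA=8):
    h=cv2.cvtColor(d['pixels'],cv2.COLOR_RGB2HSV).astype(int); H,S,V=h[...,0],h[...,1],h[...,2]
    m={'red':((H<8)|(H>172))&(S>150)&(V>60),'blue':(H>100)&(H<128)&(S>150)&(V>60),'brass':(H>18)&(H<32)&(S>110)&(V>90),
       'teal':(H>78)&(H<98)&(S>90)&(V>30),'black':(V<45),'white':(S<60)&(V>140)}[name]
    n,l,st,c=cv2.connectedComponentsWithStats(m.astype(np.uint8))
    return [(st[i,4],c[i].round(1),st[i,:4],l==i) for i in range(1,n) if st[i,4]>=minA]
```

Run:
```python
from h import *
d=np.load('pics/top0.npy',allow_pickle=True).item()
for n,z in(('red',.075),('red',.015),('blue',.097),('brass',.055),('teal',.003),('white',.02)):
    for a,c,b,_ in blobs(d,n): 
        if c[1]>100 and 'white'!=n or n=='white' and a<2000: print(n,a,c,b,cast(d,c,z).round(3))
```

```text
red 63 [127.  171.4] [121 167  11  10] [[0.678 0.436 0.075]]
red 10 [314.5 173.5] [311 173   8   2] [[ 0.674 -0.172  0.075]]
red 63 [127.  171.4] [121 167  11  10] [[0.685 0.452 0.015]]
red 10 [314.5 173.5] [311 173   8   2] [[ 0.681 -0.179  0.015]]
blue 488 [317.7 195.4] [305 183  26  26] [[ 0.602 -0.179  0.097]]
blue 2012 [ 36.3 288. ] [  0 264  76  50] [[0.305 0.707 0.097]]
brass 45 [213.6 197.1] [210 194   8   8] [[0.597 0.156 0.055]]
white 323 [61.7  5.1] [37  0 42 11] [[1.26 0.69 0.02]]
white 1635 [155.7   5. ] [ 81   0 150  11] [[1.261 0.366 0.02 ]]
white 1079 [382.   5.] [333   0  99  11] [[ 1.263 -0.412  0.02 ]]
white 312 [449.8   5.2] [434   0  41  11] [[ 1.263 -0.644  0.02 ]]
white 30 [23.7  5.9] [18  2 11  8] [[1.257 0.822 0.02 ]]
white 14 [487.6   6.7] [486   4   4   6] [[ 1.258 -0.774  0.02 ]]
white 1034 [497.7  39.8] [485  13  27  48] [[ 1.141 -0.804  0.02 ]]
white 194 [253.6 144.4] [246 137  16  16] [[0.778 0.026 0.02 ]]
white 43 [126.  182.5] [122 171  10  25] [[0.647 0.453 0.02 ]]
white 12 [102.9 175.4] [100 173   7   7] [[0.67  0.532 0.02 ]]
white 41 [315.3 178.7] [311 175   9   8] [[ 0.663 -0.181  0.02 ]]
white 203 [377.6 182.8] [370 175  16  16] [[ 0.65  -0.389  0.02 ]]
white 705 [214. 198.] [193 178  43  42] [[0.596 0.158 0.02 ]]
white 50 [335.8 193. ] [332 189   8   9] [[ 0.615 -0.249  0.02 ]]
white 56 [299.7 197.5] [296 193   9   9] [[ 0.599 -0.129  0.02 ]]
white 545 [448.5 212. ] [436 199  26  27] [[ 0.553 -0.623  0.02 ]]
white 58 [319.6 213.2] [316 209   9   9] [[ 0.547 -0.195  0.02 ]]
white 246 [372.3 242.8] [363 233  20  20] [[ 0.45  -0.369  0.02 ]]
```

Add to h.py:
```python
def delta(p,s=None):
    s=s or manip.sense(); return (Rot.from_quat(s['tool_rot']).as_matrix().T@(np.array(p)-s['tcp_pos'])).round(4)
```

```bash
python3 -c "
from h import *
print(Rot.from_quat(manip.sense()['tool_rot']).as_matrix().round(3),delta([.597,.157,.253]))"
```

```text
[[-0.923  0.386 -0.001]
 [ 0.386  0.923 -0.001]
 [ 0.    -0.002 -1.   ]] [-4.904e-01 -2.495e-01 -2.000e-04]
```
Turn so tool x = (-1,0): currently tool x yaw = atan2(.386,-.923)=157.3°. Want 180 → world CCW +22.7°; about tool z (down) = -0.396. But better to keep until measured; top red ear direction ~ from (214,198) to (211,180): (~+x world, slight +y). Fine, turn -0.39 now.

The manual's scale: shifts go in units of 20 mm and turns go in units of 0.1 rad. Converting my numbers, -0.49 m is -24.5, -0.25 m is -12.5, -0.39 rad is -3.9.

Call:
drive_effector:
  rows: "-24.5 -12.5 0 -3.9 1\n-24.5 -12.5 0 -3.9 1\n-24.5 -12.5 0 -3.9 1\n-24.5 -12.5 0 -3.9 1\n-24.5 -12.5 0 -3.9 1\n-24.5 -12.5 0 -3.9 1\n-24.5 -12.5 0 -3.9 1\n-24.5 -12.5 0 -3.9 1\n-24.5 -12.5 0 -3.9 1\n-24.5 -12.5 0 -3.9 1\n-24.5 -12.5 0 -3.9 1\n-24.5 -12.5 0 -3.9 1\n-24.5 -12.5 0 -3.9 1\n-24.5 -12.5 0 -3.9 1"

```text
t: 1.55
tcp_pos: [0.5954, 0.1578, 0.2528]
tool_rot: [0.003, 1.0, 0.0, -0.001]
force: [0.7, 0.3, -0.2]
finger_gap: 1.001
gripper_force: 0.0
```

Run:
```python
from h import *
d=snap('wrist'); np.save('pics/w1.npy',d,allow_pickle=True); cv2.imwrite('pics/w1.png',d['pixels'][:,:,::-1])
print(d['s']['qd'].round(3))
for n,z in(('red',.015),('brass',.065),('white',.015)):
    for a,c,b,_ in blobs(d,n,40): print(n,a,c,b,cast(d,c,z).round(4))
```

```text
[ 0.023 -0.009  0.009 -0.002 -0.003 -0.001]
red 56 [265.2 216.1] [256 214  19   5] [[0.6662 0.1695 0.015 ]]
red 49 [  6.2 236. ] [  0 231  14  10] [[ 0.6958 -0.2153  0.015 ]]
red 250 [506.5 264.5] [500 251  12  29] [[0.7482 0.5407 0.015 ]]
white 2657 [245.2 170.3] [205 116  84 100] [[0.5983 0.1417 0.015 ]]
white 714 [288.5 156.2] [265 137  46  38] [[0.5792 0.2007 0.015 ]]
white 627 [ 13.6 181.7] [  0 166  32  49] [[ 0.6127 -0.1816  0.015 ]]
white 2126 [488.7 246.5] [463 204  49  73] [[0.7172 0.5057 0.015 ]]
white 191 [171.1 305.1] [164 294  14  23] [[0.8202 0.0176 0.015 ]]
white 1168 [410.3 371.3] [385 357  54  27] [[0.9633 0.428  0.015 ]]
white 1127 [102.6 371.8] [ 75 358  54  26] [[ 0.9616 -0.1183  0.015 ]]
```

View pics/w1.png

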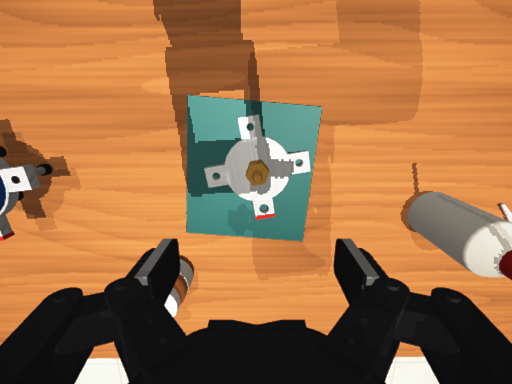

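The wrist view shows the upper half on the mat: hex at (257,173), red ear with the large hole at (264,209), small hole at (250,127). Next, over the cover.

Call:
drive_effector:
  rows: "0 -16.85 1 0 1\n0 -16.85 1 0 1\n0 -16.85 1 0 1\n0 -16.85 1 0 1\n0 -16.85 1 0 1\n0 -16.85 1 0 1\n0 -16.85 1 0 1\n0 -16.85 1 0 1\n0 -16.85 1 0 1"

```text
t: 2.5
tcp_pos: [0.5943, -0.1787, 0.2332]
tool_rot: [0.003, 1.0, 0.001, -0.0]
force: [0.4, 0.7, 0.2]
finger_gap: 1.0
gripper_force: 0.0
```

Run:
```python
from h import *
d=snap('wrist'); np.save('pics/w2.npy',d,allow_pickle=True); cv2.imwrite('pics/w2.png',d['pixels'][:,:,::-1])
print(d['s']['qd'].round(3))
for n,z in(('red',.075),('blue',.097),('white',.075)):
    for a,c,b,_ in blobs(d,n,40): print(n,a,c,b,cast(d,c,z).round(4))
```

```text
[ 0.036 -0.008  0.014  0.005  0.002 -0.001]
red 59 [501.5 220.8] [491 218  21   6] [[0.6406 0.0985 0.075 ]]
red 90 [262.6 246.3] [251 243  24   7] [[ 0.6711 -0.1724  0.075 ]]
blue 4936 [254.7 191. ] [213 150  85  84] [[ 0.597  -0.1809  0.097 ]]
white 4284 [87.3 45.4] [51  6 74 81] [[ 0.4601 -0.337   0.075 ]]
white 2196 [491.9 175.9] [457 117  55 104] [[0.5882 0.0744 0.075 ]]
white 1266 [268.9 152.1] [217 120 105  76] [[ 0.5611 -0.1659  0.075 ]]
white 446 [201.6 194.7] [190 182  25  27] [[ 0.6075 -0.2395  0.075 ]]
white 1642 [ 96.7 214.1] [ 73 190  50  47] [[ 0.6296 -0.359   0.075 ]]
white 204 [261.8 238.5] [250 230  24  16] [[ 0.661  -0.1733  0.075 ]]
white 814 [410.7 375.4] [385 367  54  17] [[0.8723 0.0335 0.075 ]]
white 732 [102.2 376.3] [ 75 369  54  15] [[ 0.8712 -0.3954  0.075 ]]
```

View pics/w2.png

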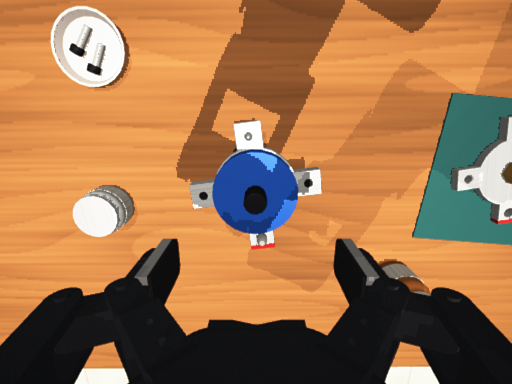

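The cover is centred near (255,191) with the knob top at about (255,201). The red ear is at (262,243), the small dowel's ear at (248,135), and the surroundings are clear.

Run:
```python
from h import *
d=np.load('pics/w2.npy',allow_pickle=True).item()
for a,c,b,m in blobs(d,'black',100):
    if 240<c[0]<270 and c[1]<230:
        print(c,b); ys,xs=np.nonzero(m); yb=ys.max()
        # top disc: lowest part of blob; radius from width
        w=b[2]; ctr=[c[0],yb+.5-w/2]; print('knobtop',ctr,cast(d,ctr,.125),'dia',w*(cast(d,[256,200],.125)-cast(d,[255,200],.125))[0,1]); print(d['range_z'][int(ctr[1]),int(ctr[0])])
for a,c,b,m in blobs(d,'blue',400):
    m=m.astype(np.uint8); ct=max(cv2.findContours(m,0,1)[0],key=len)[:,0]; h=cv2.convexHull(ct)[:,0]
    P=cast(d,h,.097)[:,:2]; cc,r=cv2.minEnclosingCircle(P.astype(np.float32)); print('cup',cc,r)
print(manip.sense()['tcp_pos'],delta([.597,-.1805,.122]))
```

```text
[254.7 199.6] [244 186  23  28]
knobtop [np.float64(254.7), np.float64(202.0)] [[ 0.59909728 -0.18077694  0.125     ]] dia 0.020865572016897288
0.24257356
cup (0.5995383262634277, -0.18057863414287567) 0.0442047156393528
[ 0.59435314 -0.1777683   0.23327117] [-0.0028 -0.0029  0.1113]
```

Call:
drive_effector:
  rows: "-0.25 -0.15 2.5 0 1\n-0.25 -0.15 4.5 0 0.7\n-0.25 -0.15 5.55 0 0.5\n-0.25 -0.15 5.55 0 0.35\n-0.25 -0.15 5.55 0 0.0\n-0.25 -0.15 5.55 0 0.0\n-0.25 -0.15 5.55 0 0.0\n-0.25 -0.15 5.55 0 0.0\n-0.25 -0.15 5.55 0 0.0"
  grip_n: 40

```text
t: 3.45
tcp_pos: [0.6004, -0.1831, 0.1238]
tool_rot: [0.003, 1.0, -0.0, 0.001]
force: [-0.3, 0.9, 4.5]
finger_gap: 0.239
gripper_force: 39.8
```

Call:
drive_effector:
  rows: "0 0 -2 0 0\n0 0 -2.5 0 0\n1.5 1.7 -2.5 0 0\n3 3.4 -2.5 0 0\n4.5 5 -2.5 0 0\n6.25 7 -1.5 0 0\n6.25 7 0.5 0 0\n6.25 7 2.25 0 0\n6.25 7 3.2 0 0\n6.25 7 3.55 0 0\n6.25 7 3.65 0 0\n6.25 7 3.65 0 0\n6.25 7 3.65 0 0"

```text
t: 4.75
tcp_pos: [0.4764, -0.0426, 0.0503]
tool_rot: [0.003, 1.0, -0.0, 0.001]
force: [0.3, -0.4, -0.6]
finger_gap: 0.236
gripper_force: 39.6
```

Scaled: -0.15 m is -7.5, -0.12 m is -6.

Call:
drive_effector:
  rows: "0 0 0.075 0 0\n0 0 0.075 0 0\n0 0 0.075 0 0.3\n0 0 0.075 0 0.5\n0 0 0.075 0 0.8\n0 0 -1.5 0 0.8\n0 0 -3.75 0 0.8\n0 0 -6 0 0.8\n0 0 -7.5 0 1\n0 0 -7.5 0 1"

```text
t: 5.75
tcp_pos: [0.4779, -0.0429, 0.2032]
tool_rot: [0.003, 1.0, -0.001, 0.005]
force: [0.6, -0.1, -0.2]
finger_gap: 1.001
gripper_force: 0.0
```

Run:
```python
from h import *
d=snap('top')
for a,c,b,m in blobs(d,'blue',100): print(a,c,cast(d,c,.022).round(3),cast(d,c,.097).round(3))
print(delta([.585,.158,.19]), manip.sense()['tcp_pos'])
```

```text
2053 [ 36.9 288.1] [[0.296 0.739 0.022]] [[0.305 0.705 0.097]]
[-0.1072  0.2011  0.0114] [ 0.47657971 -0.04250056  0.20122045]
```

Scaled: -0.138 m is -6.9, -0.12 m is -6.

Call:
drive_effector:
  rows: "-3 -3.5 0 0 1\n-6 -6.9 0 0 1\n-6 -6.9 0 0 1\n-6 -6.9 0 0 1\n-6 -6.9 0 0 1\n-6 -6.9 0 0 1\n-6 -6.9 0 0 1\n-6 -6.9 0 0 1"

```text
t: 6.6
tcp_pos: [0.5934, -0.1794, 0.1986]
tool_rot: [0.002, 1.0, 0.001, -0.001]
force: [-0.5, 0.5, -0.7]
finger_gap: 0.996
gripper_force: 0.0
```

Run:
```python
from h import *
d=snap('wrist'); np.save('pics/w3.npy',d,allow_pickle=True); 
print(d['s']['qd'].round(3),d['s']['tcp_pos'])
c=d['pixels'][80:290,140:380]; cv2.imwrite('pics/w3.png',cv2.resize(c,None,fx=2.8,fy=2.8,interpolation=cv2.INTER_NEAREST)[:,:,::-1])
```

```text
[ 0.001 -0.008 -0.011  0.    -0.     0.   ] [ 0.59338068 -0.17938142  0.19856947]
```

View pics/w3.png

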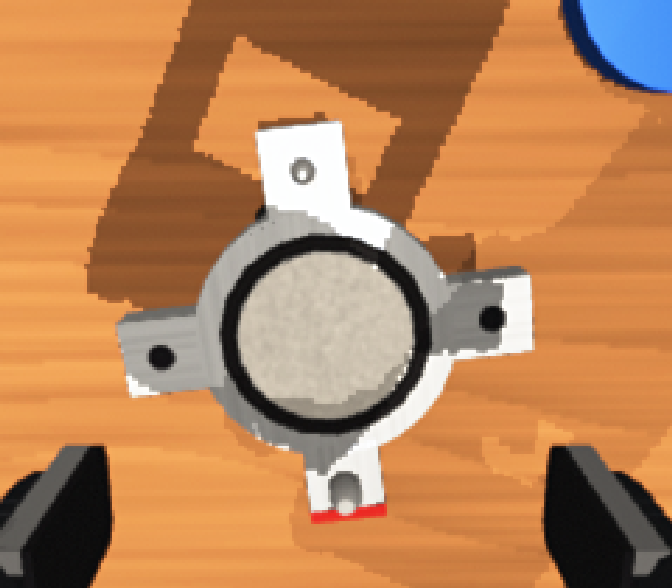

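The base is now bare. In crop pixels (2.8x), the screw holes are at (160,357) and (492,318), the seal ring is centred at (326,333), the small dowel is at (302,170) and the large dowel's tip at (345,505).

Run:
```python
from h import *
d=np.load('pics/w3.npy',allow_pickle=True).item()
P=[]
for a,c,b,m in blobs(d,'black',10):
    if 150<c[0]<360 and 90<c[1]<260 and (b[2]<120):
        if a<200: p=cast(d,c,.075)[0]; print('hole',a,c,p); P.append(p)
        else:
            ct=max(cv2.findContours(m.astype(np.uint8),0,1)[0],key=len)[:,0]
            q=cast(d,ct,.078)[:,:2].astype(np.float32); print('seal',a,c,cv2.fitEllipse(q))
            e=cv2.fitEllipse(ct.astype(np.float32)); print(e)
for n in('red',):
    for a,c,b,m in blobs(d,n,40): print(n,c,cast(d,c,.075))
# dowel tips by crop pixels
for u,v,z in((302,170,.088),(345,507,.09)): print(cast(d,[u/2.8+140,v/2.8+80],z))
for p in P: print(d['range_z'][200:202,255:257].mean())
```

```text
seal 1019 [255.  198.2] ((0.600510835647583, -0.18069155514240265), (0.06978899240493774, 0.07036718726158142), 51.39270782470703)
((255.5784149169922, 198.8552703857422), (69.619873046875, 73.26700592041016), 86.24981689453125)
hole 56 [314.8 193.2] [ 0.59467242 -0.12374184  0.075     ]
hole 51 [196.9 207. ] [ 0.60815813 -0.23802543  0.075     ]
red [264.3 263.3] [[ 0.67100427 -0.17201019  0.075     ]]
[[ 0.54327324 -0.18693127  0.088     ]]
[[ 0.65920534 -0.17354418  0.09      ]]
0.25675094
0.25675094
```

Call:
drive_effector:
  rows: "0 2.5 0 0 1\n0 5 0 0 1\n0 7.5 0 0 1\n0 10 0.5 0 1\n0 12.5 1.5 0 1\n0 15 2.5 0 1\n0 16.85 3 0 1\n0 16.85 3 0 1\n0 16.85 3 0 1\n0 16.85 3 0 1\n0 16.85 3 0 1"

```text
t: 7.75
tcp_pos: [0.5971, 0.1547, 0.1401]
tool_rot: [0.004, 1.0, -0.0, 0.001]
force: [0.4, -0.5, 0.2]
finger_gap: 1.001
gripper_force: 0.0
```

Run:
```python
from h import *
d=snap('wrist'); np.save('pics/w4.npy',d,allow_pickle=True); 
print(d['s']['qd'].round(3),d['s']['tcp_pos'])
c=d['pixels'][80:290,140:380]; cv2.imwrite('pics/w4.png',cv2.resize(c,None,fx=2.8,fy=2.8,interpolation=cv2.INTER_NEAREST)[:,:,::-1])
```

```text
[-0.007  0.001 -0.001  0.001  0.001  0.002] [0.59712608 0.15472331 0.14007626]
```

View pics/w4.png

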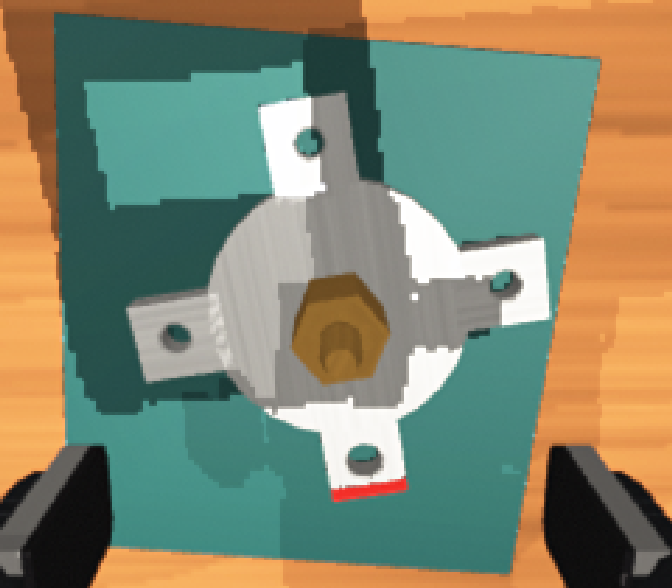

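The upper half is plain to see. In crop pixels, the large hole is at (365,459) beside the red strip, the small hole at (309,142), the screw holes at (176,336) and (506,284), and the hex at (340,325).

Run:
```python
from h import *
d=np.load('pics/w4.npy',allow_pickle=True).item()
g=cv2.cvtColor(d['pixels'],cv2.COLOR_RGB2HSV); 
px=[]
for u,v in((365,459),(309,142),(506,284),(176,336)):
    u,v=u/2.8+140,v/2.8+80; px.append([u,v])
P=cast(d,px,.015)[:,:2]; print(P.round(4))
print('dist',np.linalg.norm(P[0]-P[1]),np.linalg.norm(P[2]-P[3]),'mids',P[:2].mean(0),P[2:].mean(0))
a=P[0]-P[1]; b=P[2]-P[3]; print('yaw',np.degrees([np.arctan2(a[1],a[0]),np.arctan2(-b[0],b[1])]))
c=P.mean(0); 
for a_,cc,bb,m in blobs(d,'red',30): r=cast(d,cc,.012)[0,:2]; print('red',r,np.linalg.norm(r-c))
h=cv2.cvtColor(d['pixels'],cv2.COLOR_RGB2HSV).astype(int); m=((h[...,0]>12)&(h[...,0]<32)&(h[...,1]>140)).astype(np.uint8); m[:170]=0;m[225:]=0;m[:,:240]=0;m[:,285:]=0
n,l,st,ce=cv2.connectedComponentsWithStats(m); print(st,ce)
Q=Rot.from_quat(d['s']['tool_rot']).as_matrix(); print('tool y deg',np.degrees(np.arctan2(Q[1,1],Q[0,1])))
s=manip.sense(); print('now',s['tcp_pos'],'delta',delta([*c,.040]))
```

```text
[[0.6537 0.1679]
 [0.54   0.1491]
 [0.5878 0.2155]
 [0.6056 0.1018]]
dist 0.11523897681403986 0.11506285287343856 mids [0.59686332 0.15850777] [0.59666931 0.15863251]
yaw [9.42561147 8.91100594]
red [0.6677021  0.16897778] 0.07169522769850754
[[     0      0    512    384 195598]
 [   244    178     35     39   1010]] [[255.47295473 191.47090972]
 [260.73762376 197.13366337]]
tool y deg 89.56454054981559
now [0.59716218 0.1546375  0.14004398] delta [0.0005 0.0039 0.1   ]
```

Scaled: 0.098 m is 4.9, 0.02 m is 1, 0.356 rad is 3.56.

Call:
drive_effector:
  rows: "0.025 0.2 1 1.5 0.8\n0.025 0.2 2.5 3 0.7\n0.025 0.2 4 3.56 0.6\n0.025 0.2 4.75 3.56 0.5\n0.025 0.2 4.9 3.56 0.5\n0.025 0.2 4.9 3.56 0.5\n0.025 0.2 4.9 3.56 0\n0.025 0.2 4.9 3.56 0\n0.025 0.2 4.9 3.56 0\n0.025 0.2 4.9 3.56 0\n0.025 0.2 4.9 3.56 0"
  grip_n: 100

```text
t: 8.9
tcp_pos: [0.5972, 0.1598, 0.0431]
tool_rot: [0.18, 0.984, 0.0, 0.001]
force: [-0.3, -1.4, 7.0]
finger_gap: 0.295
gripper_force: 99.3
```

```bash
python3 -c "
from h import *
s=manip.sense();Q=Rot.from_quat(s['tool_rot']).as_matrix();print(s['tcp_pos'],s['force'],np.degrees(np.arctan2(Q[1,1],Q[0,1])))"
```

```text
[0.59724044 0.15981952 0.04313634] [-0.27378071 -1.41126188  7.00516875] 69.30491745462099
```

Scaled: -0.3161 m is -15.805, -0.1239 m is -6.195, 0.043 rad is 0.43.

Call:
drive_effector:
  rows: "0 0 -1.5 0 0\n0 0 -3.5 0 0\n0 0 -5.6 0 0\n-0.9 -2.25 -5.6 0.43 0\n-1.8 -4.5 -5.6 0.43 0\n-2.7 -6.75 -5.6 0.43 0\n-3.5 -9 -5.6 0.43 0\n-4.4 -11.25 -5.6 0.43 0\n-5.3 -13.5 -5.6 0.43 0\n-6.195 -15.805 -5.6 0.43 0\n-6.195 -15.805 -5.6 0.43 0\n-6.195 -15.805 -5.6 0.43 0\n-6.195 -15.805 -5.6 0.43 0\n-6.195 -15.805 -5.6 0.43 0"

```text
t: 10.3
tcp_pos: [0.5997, -0.1775, 0.1529]
tool_rot: [0.2, 0.98, 0.0, -0.001]
force: [-0.1, 0.6, -4.5]
finger_gap: 0.293
gripper_force: 99.9
```

Run:
```python
from h import *
d=snap('wrist'); s=d['s'];np.save('pics/w5.npy',d,allow_pickle=True);Q=Rot.from_quat(s['tool_rot']).as_matrix();print(s['tcp_pos'],s['qd'].round(3),np.degrees(np.arctan2(Q[1,1],Q[0,1])))
cv2.imwrite('pics/w5.png',cv2.resize(d['pixels'],(800,600),interpolation=cv2.INTER_NEAREST)[:,:,::-1])
```

```text
[ 0.59969988 -0.17754907  0.15290355] [ 0.008 -0.001 -0.005 -0.003 -0.003 -0.   ] 66.91538410946669
```

View pics/w5.png

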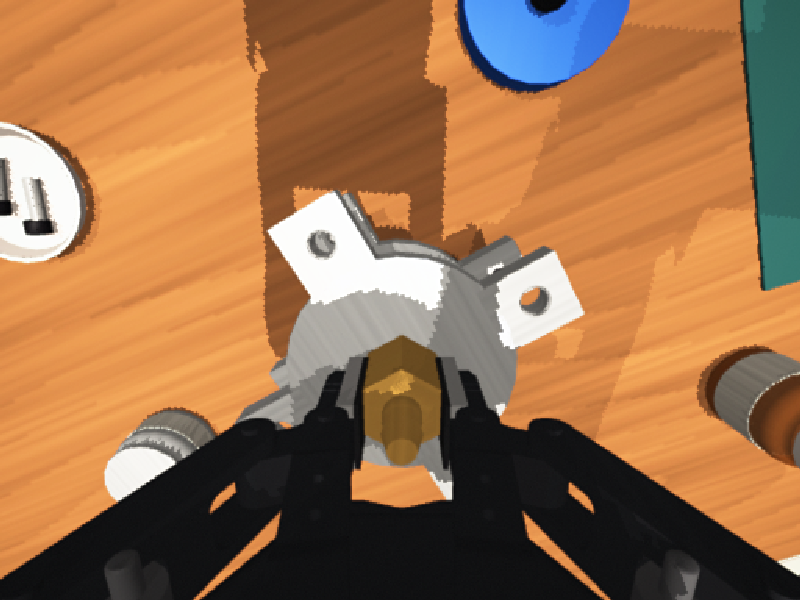

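The upper half is held level. The small hole shows at (321,244) and the +y screw hole at (535,299), and the cover stands upright at top right.

Run:
```python
from h import *
d=np.load('pics/w5.npy',allow_pickle=True).item()
S,Y=cast(d,np.array([[321,244],[535,299]])/1.5625,.1248)[:,:2]
v=S-Y; print('dist',np.linalg.norm(v),'exp',.058*2**.5)
th=np.arctan2(v[1],v[0])-np.arctan2(-1,-1); th=(th+np.pi)%(2*np.pi)-np.pi
m=(S+Y)/2; R=np.array([[np.cos(th),-np.sin(th)],[np.sin(th),np.cos(th)]]); c=m-R@np.array([-.029,.029])
print('yaw',np.degrees(th),'centre',c,'tcp',d['s']['tcp_pos'])
t=np.array([.6011,-.1807]); s=manip.sense(); print(s['tcp_pos'],'err',t-c, 'tool',Rot.from_quat(s['tool_rot']).as_matrix().T@np.r_[t-c,0])
```

```text
dist 0.0812262489607859 exp 0.08202438661763953
yaw 7.233481823425258 centre [ 0.59998492 -0.17745947] tcp [ 0.59969988 -0.17754907  0.15290355]
[ 0.59991624 -0.17757002  0.15306925] err [ 0.00111508 -0.00324053] tool [-2.29568178e-03 -2.54445639e-03 -3.37293503e-06]
```

Scaled: -0.0025 m is -0.125, -0.0023 m is -0.115, 0.004 rad is 0.04.

Call:
drive_effector:
  rows: "-0.115 -0.125 0.5 0.04 0\n-0.115 -0.125 0.9 0.04 0\n-0.115 -0.125 0.9 0.04 0\n-0.115 -0.125 0.9 0.04 0\n-0.115 -0.125 0.9 0.04 0"

```text
t: 10.85
tcp_pos: [0.6014, -0.1826, 0.1353]
tool_rot: [0.203, 0.979, -0.0, 0.0]
force: [0.3, -0.2, -4.3]
finger_gap: 0.292
gripper_force: 99.9
```

Run:
```python
from h import *
d=snap('wrist'); s=d['s'];np.save('pics/w6.npy',d,allow_pickle=True);print(s['tcp_pos'],s['force'])
cv2.imwrite('pics/w6.png',cv2.resize(d['pixels'][110:270,150:390],None,fx=3,fy=3,interpolation=cv2.INTER_NEAREST)[:,:,::-1])
```

```text
[ 0.60141354 -0.18260502  0.13527217] [ 0.27988149 -0.16300719 -4.2931235 ]
```

View pics/w6.png

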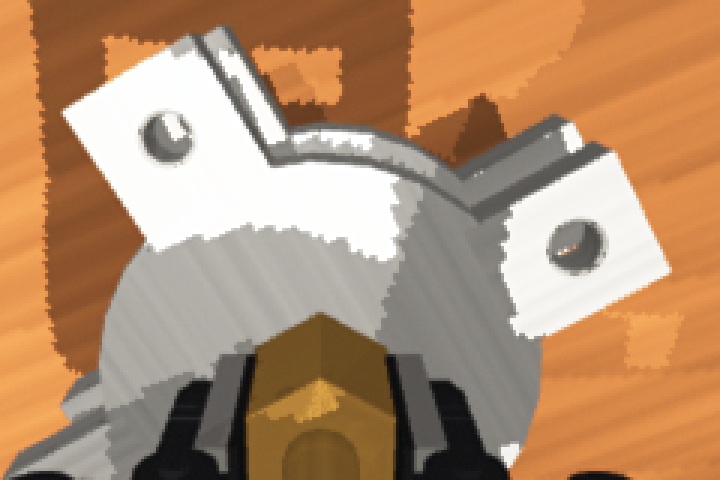

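Run:
```python
from h import *
d=np.load('pics/w6.npy',allow_pickle=True).item()
zt=.1353-.0281
def px(X):
    Q=Rot.from_quat(d['s']['tool_rot']).as_matrix(); H=d['hand_eye']; p=H[:3,:3].T@(Q.T@(X-d['s']['tcp_pos'])-H[:3,3]); f=K(d)
    return np.array([p[0]/p[2]*f+d['cx']-150,p[1]/p[2]*f+d['cy']-110])*3
uv=np.array([[168,136],[577,247]])/3+[150,110]
S,Y=cast(d,uv,zt)
v=(S-Y)[:2]; th=np.arctan2(v[1],v[0])-np.arctan2(-1,-1); th=(th+np.pi)%(2*np.pi)-np.pi
R=np.array([[np.cos(th),-np.sin(th)],[np.sin(th),np.cos(th)]]); c=((S+Y)/2)[:2]-R@np.array([-.029,.029])
print(np.linalg.norm(v),np.degrees(th),c)
for z in(.09,.084,.075): print(z,px(np.r_[S[:2],z]))
print('px per mm',px(S+[.001,0,0])-px(S),px(S+[0,.001,0])-px(S))
for i in range(5):
    print(manip.sense()['tcp_pos']); manip.snapshot('top')
s=manip.sense();print('corr tool',Rot.from_quat(s['tool_rot']).as_matrix().T@np.r_[np.array([.6011,-.1807])-c,0])
# ears corners of base: print crop hole region
print(d['pixels'][110+34:110+58,150+46:150+68].sum(2)//3)
```

```text
0.08113152796310762 6.119811956896559 [ 0.60149792 -0.18283743]
0.09 [183.22056873 122.84744286]
0.084 [187.83689008 118.85833895]
0.075 [194.20505034 113.35541766]
px per mm [2.40599943 4.9042458 ] [ 4.81036599 -2.13134776]
[ 0.60151308 -0.18267352  0.13548077]
[ 0.60151726 -0.18273667  0.13558272]
[ 0.60150513 -0.18273815  0.13562129]
[ 0.60146565 -0.18273545  0.13563553]
[ 0.60140748 -0.18273531  0.13559912]
corr tool [ 1.21497761e-03  1.80298510e-03 -6.04975624e-07]
[[253 253 253 253 253 253 253 253 253 253 253 253 253 254 254 253 253 253
  254 253 253 253]
 [253 253 253 253 253 254 254 254 253 253 253 253 254 254 254 253 253 253
  253 253 253 253]
 [253 253 253 254 254 254 246 244 241 233 241 249 253 254 254 254 253 253
  253 254 253 253]
 [253 254 254 254 244 225 209 205 204 220 222 222 222 234 250 255 254 254
  253 253 254 253]
 [254 254 250 228 209 194 160 154 196 248 247 245 230 201 180 247 255 254
  253 253 253 253]
 [254 251 230 203 145 103 118 156 245 252 249 248 245 190 156 218 248 255
  254 253 253 254]
 [254 240 212 149  88  91 124 129 178 252 249 248 247 204 114 164 2
[... 907 characters left out ...]
9 123 125 126 125 127 142 208
  235 252 253 253]
 [253 239 230 175 125  94  99 101  99  95  96  99 104 108 106 130 190 232
  245 253 253 253]
 [253 249 239 232 206 144 110 101  94  95  97 102 103 105 127 191 233 240
  252 253 253 253]
 [253 253 250 241 234 228 168 131 114 113 114 122 133 147 177 230 240 250
  253 253 253 253]
 [252 253 253 252 243 236 232 213 192 192 193 195 207 232 205 234 250 253
  253 253 253 252]
 [252 253 253 253 253 246 241 239 237 237 239 237 212 244 251 253 253 253
  253 253 253 252]
 [252 252 252 253 253 253 253 251 249 246 247 251 251 254 254 253 253 253
  253 253 253 253]
 [252 252 252 252 253 253 253 253 253 253 253 253 253 253 253 253 253 252
  253 253 253 253]]
```

Scaled: 0.0018 m is 0.09, 0.0012 m is 0.06, -0.006 rad is -0.06.

Call:
drive_effector:
  rows: "0.06 0.09 0 -0.06 0\n0.06 0.09 0 -0.06 0\n0.06 0.09 0.2 -0.06 0\n0.06 0.09 0.4 -0.06 0\n0.06 0.09 0.4 -0.06 0\n0.06 0.09 0.4 -0.06 0"

```text
t: 11.75
tcp_pos: [0.6008, -0.1804, 0.1269]
tool_rot: [0.2, 0.98, 0.0, -0.0]
force: [0.3, 0.4, -4.2]
finger_gap: 0.293
gripper_force: 99.9
```

Run:
```python
from h import *
s=manip.sense(); Q=Rot.from_quat(s['tool_rot']).as_matrix();print(s['tcp_pos'],s['force'],s['ft_torque'],np.degrees(np.arctan2(Q[1,1],Q[0,1]))-60)
```

```text
[ 0.60075446 -0.18043171  0.12693734] [ 0.34815574  0.38202959 -4.2256492 ] [0.00127411 0.05670591 0.00648337] 6.91744804682898
```

Scaled: 0.007 m is 0.35, 0.006 m is 0.3.

Call:
drive_effector:
  rows: "0 0 0.1 0 0\n0 0 0.2 0 0\n0 0 0.3 0 0\n0 0 0.35 0 0\n0 0 0.35 0 0\n0 0 0.35 0 0"

```text
t: 12.35
tcp_pos: [0.6009, -0.1805, 0.1203]
tool_rot: [0.2, 0.98, -0.0, 0.0]
force: [-0.6, 0.1, -4.3]
finger_gap: 0.296
gripper_force: 99.9
```

Run:
```python
from h import *
s=manip.sense(); Q=Rot.from_quat(s['tool_rot']).as_matrix();print(s['tcp_pos'],s['force'],s['ft_torque'],np.degrees(np.arctan2(Q[1,1],Q[0,1]))-60)
```

```text
[ 0.60094292 -0.18046699  0.1202865 ] [-0.58007402  0.13919523 -4.32605262] [-0.03257022  0.04724782  0.01283671] 6.92303347357776
```

Scaled: 0.005 m is 0.25, 0.004 m is 0.2.

Call:
drive_effector:
  rows: "0 0 0.1 0 0\n0 0 0.15 0 0\n0 0 0.2 0 0\n0 0 0.25 0 0\n0 0 0.25 0 0\n0 0 0.25 0 0"

```text
t: 12.95
tcp_pos: [0.6012, -0.1806, 0.1164]
tool_rot: [0.2, 0.98, -0.0, 0.001]
force: [-1.8, 0.7, 4.9]
finger_gap: 0.293
gripper_force: 101.2
```

Call:
drive_effector:
  rows: "0 0 0.05 0 0\n0 0 0.05 0 0\n0 0 0.05 0 0"

```text
t: 13.25
tcp_pos: [0.6012, -0.1806, 0.1157]
tool_rot: [0.2, 0.98, -0.0, 0.001]
force: [-2.3, 1.2, 6.9]
finger_gap: 0.289
gripper_force: 101.4
```

Call:
drive_effector:
  rows: "0 0 0.05 0 0\n0 0 0.05 0 0\n0 0 0.05 0 0"

```text
t: 13.55
tcp_pos: [0.6012, -0.1806, 0.1152]
tool_rot: [0.2, 0.98, -0.0, 0.001]
force: [-3.6, 1.2, 9.0]
finger_gap: 0.293
gripper_force: 102.0
```

Call:
drive_effector:
  rows: "0 0 0.05 0 0\n0 0 0.05 0 0\n0 0 0.05 0 0"

```text
t: 13.85
tcp_pos: [0.6011, -0.1806, 0.1151]
tool_rot: [0.2, 0.98, -0.0, 0.001]
force: [-4.5, 1.7, 15.9]
finger_gap: 0.297
gripper_force: 102.6
```

Call:
drive_effector:
  rows: "0 0 0.05 0 0\n0 0 0.05 0 0\n0 0 0.05 0 0"

```text
t: 14.15
tcp_pos: [0.6011, -0.1806, 0.1151]
tool_rot: [0.2, 0.98, -0.0, 0.001]
force: [-6.8, 2.2, 19.0]
finger_gap: 0.294
gripper_force: 103.3
```

Call:
drive_effector:
  rows: "0 0 0.05 0 0\n0 0 0.05 0 0\n0 0 0.05 0 0"

```text
t: 14.45
tcp_pos: [0.6012, -0.1806, 0.1151]
tool_rot: [0.2, 0.98, -0.0, 0.001]
force: [-7.7, 3.7, 24.3]
finger_gap: 0.294
gripper_force: 104.0
```

Call:
drive_effector:
  rows: "0.05 0 0 0 0\n0.05 0 0 0 0\n0.05 0 0 0 0\n0.05 0 0 0 0\n0.05 0 0 0 0"

```text
t: 14.95
tcp_pos: [0.6012, -0.1806, 0.1151]
tool_rot: [0.2, 0.98, -0.001, 0.002]
force: [-5.4, 2.2, 23.3]
finger_gap: 0.292
gripper_force: 103.6
```

Run:
```python
from h import *
d=snap('wrist'); e=snap('side'); print(manip.sense()['force'],manip.sense()['ft_torque'],manip.sense()['tool_rot'])
a=cv2.resize(d['pixels'][0:300,90:490],(400,300)); b=cv2.resize(e['pixels'][170:320,180:380],(400,300),interpolation=cv2.INTER_CUBIC)
cv2.imwrite('pics/f.png',np.hstack([a,b])[:,:,::-1])
```

```text
[-5.76078987  3.24534    22.76116532] [ 0.49259329  0.96073713 -0.01589129] [ 1.99876009e-01  9.79818851e-01 -6.30071577e-04  2.05018921e-03]
```

View pics/f.png

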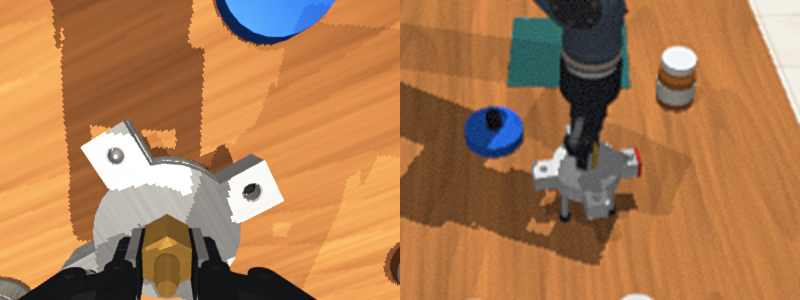

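Call:
drive_effector:
  rows: "0.05 0 0 0 0\n0.1 0 0 0 0\n0.15 0 0 0 0\n0.15 0 0.05 0 0\n0.15 0 0.05 0 0\n0.15 0 0.05 0 0\n0.15 0 0.05 0 0"

```text
t: 15.75
tcp_pos: [0.6011, -0.1806, 0.1151]
tool_rot: [0.2, 0.98, -0.001, 0.005]
force: [-1.5, 1.8, 22.5]
finger_gap: 0.294
gripper_force: 103.9
```

```bash
python3 -c "
from h import *
s=manip.sense();print(s['force'],s['ft_torque'],s['tool_rot'],s['tcp_pos'])"
```

```text
[-1.53928522  1.77290361 22.54391879] [0.43585367 0.58282143 0.01074246] [ 0.20005081  0.97976974 -0.00129494  0.0054083 ] [ 0.60107009 -0.18056968  0.11509416]
```

Scaled: -0.004 m is -0.2, -0.001 m is -0.05.

Call:
drive_effector:
  rows: "-0.05 0 0 0 0\n-0.1 0 0 0 0\n-0.15 0 0 0 0\n-0.2 0 0 0 0\n-0.2 0 0 0 0\n-0.2 0 0 0 0\n-0.2 0 0 0 0\n-0.2 0 0 0 0"

```text
t: 16.55
tcp_pos: [0.6012, -0.1806, 0.1151]
tool_rot: [0.2, 0.98, -0.0, 0.001]
force: [-9.9, 3.4, 29.6]
finger_gap: 0.296
gripper_force: 104.5
```

```bash
python3 -c "
from h import *
s=manip.sense();print(s['force'],s['ft_torque'],s['tool_rot'],s['tcp_pos'])"
```

```text
[-9.85425783  3.40622425 29.60384194] [ 0.65795053  1.39767219 -0.05608037] [ 1.99858930e-01  9.79823929e-01 -4.91020475e-04  1.11135854e-03] [ 0.60117275 -0.18058533  0.11507422]
```

```bash
python3 -c "
from station import manip
print(manip.sign_off())"
```

```text
the job is handed in; nothing more can be done
None
```

The job is handed in at about 16.6 s: the dust cover stands upright on the bench clear of the holder, both dowels are in their holes, and the gripper is holding the upper half down on the lower at about 30 N, stopped hard at the closed height; the jar, wash bottle, tin and dish were not touched.

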